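# Weigh out dry clay: zero the scale, then scoop lumps into its bowl

### The arm

A 6-joint arm with a two-finger parallel gripper is mounted at the origin on the work surface. World frame = base frame: x ahead of the robot, y to its left, z up, the work surface at z = 0. Lengths are in m, angles in rad, forces in N, time in s.
With the tool pointing down it reaches from about 0.35 to 0.975 m from the base axis. Payload 4.9 kg.
Tool frame: the origin (TCP) lies at the very end of the fingers, on their centre line; the grasp point (between the pads) lies ctrl.hold_point_z behind it (ctrl.hold_point_z is the distance from the TCP to the grasp point, in m); z points along the fingers, y is the line along which they close (so a half turn about z gives the same grasp; the last joint's range is limited). The gripper opens to 85 mm and grips with 20 to 120 N. Pads are 22 mm wide; open, the fingers measure 114 mm over their backs; the gripper's body (76 mm by 85 mm) begins 54 mm behind the grasp point. The pads swing forward as they close: fully open they stand 13 mm farther back than shut.
Start: joints at [0.99, 0.053, 1.613, -0, 1.476, -0.119], TCP at [0.278, 0.56, 0.231] pointing down, gripper open.
Joint ranges: [-3.01, 3.01], [-1.01, 2.22], [0.06, 2.58], [-1.02, 4.17], [0.09, 2.62], [-3.14, 3.14]. Speed limits (rad/s): [2.57, 2.57, 3.14, 3.14, 3.14, 3.14].

### API

Orientations are given as a rotation vector (axis times angle).
In Python, from station import ctrl gives the robot as it stands. The module is installed in compiled form; this text tells all that it offers.
- The arm moves only by the tool jog_arm, never from a script. Its argument "deltas" is a list of rows, each a list of 3 entries, a list of its own where there are three numbers: the closure, from -1 (fully open) to 1 (shut), then the shift along the world's x, y, z scaled (see below), then the turn, a rotation vector about the world's x, y, z scaled (see below). A call has 1 to 12 rows; each row is the pose to reach, as a shift and turn from the pose commanded when the call began, turning the shorter way round; what a row does not reach only later rows make up. The controller multiplies each number of a shift by 0.4 m and each number of a turn by 180 degrees. A row lasts 1/12 s, in which the tool goes at most 41.7 mm and 7.16 degrees, less where a joint would pass 70% of its speed; a pose out of reach is approached as far as the arm can. A call with a number of a shift or a turn outside -1 to 1 is refused whole. A call with a gripper value outside its range is refused whole. The fingers move at their own pace and stop on an object; "squeeze" is the grip in N (left out, the last holds). Time passes only in rows, so rows that repeat a pose let the fingers close. It gives the time, the measured TCP pose, the force, the opening and the grip force at its end, in the units of the state.
- ctrl.get_obs(): the state, without advancing time (a new reading comes with each control period).
- ctrl.get_image(name): name is "scene" or "top" or "wrist"; returns the picture (400x640x3 uint8, red, green, blue); there is no depth.
- ctrl.get_calibration(name): a dict with "K" (3x3 intrinsics, pixels), "extrinsics" (4x4, takes a point from world to camera coordinates). Camera axes: x right, y down, z forward; pixel columns grow to the right and rows downward; lengths in m; the calibration is good to about 2 mm. The wrist camera is an equidistant fisheye: a pixel r from the principal point sees the ray r / f radians off the axis. A picture is of the moment at which its call begins: read the wrist's pose just before it. get_calibration takes no time and is no camera call; for the wrist camera it gives the pose at the moment of the call.
- ctrl.finish_job(): hands the job in; it is judged then, once.
The state is a dict: "t": time; "q": joint angles; "dq": joint speeds; "effort": joint torques, N m; "tool_pos": TCP position; "tool_rot": TCP orientation; "contact_force": force on the tool from outside, world axes, zero at the start; "wrist_torque": the same for the moment, N m; "opening": finger opening in m; "grip_force": force on a finger pad.
Only numpy, scipy, OpenCV 4.12 (cv2) and the standard library are available. Lean on these libraries where they do the work, as an engineer would, in place of code of your own. Each camera call takes 0.05 s, during which the arm holds its last target. There are 200 camera calls.

### The job

Turn the scale's tare knob until its red pointer is on the red zero mark. Then use the scoop, never the fingers, to carry clay from the blue tray to the scale's bowl until at least three of the five lumps lie in it, the rest in the tray and none spilled. Set the scoop back down level in the tray or on the bench, and do not disturb the unfired beaker.

Things in the scene. Friction and masses are not known exactly. Their poses are not given: they have to be found in the camera images.
- tray: blue plastic tray fixed to the bench, 260 x 150 mm outside, 50 mm high, walls and floor 6 mm thick; origin under its centre, x along its length. The clay lumps lie near its +x end wall, the scoop near its -x end with its mouth towards the lumps
- scoop: loose aluminium hand scoop with a wooden bar handle across its top, 0.22 kg; origin under the pan, on the floor it stands on; +x points out of the open mouth. Flat pan 80 mm wide inside, 1 to 2 mm thick, from a 36 mm high back wall at x = -45 mm to a thin lip at x = +55 mm; cheeks 36 mm high that slope down to the lip
- scoop_grip (a point): middle of the scoop's handle: a wooden bar 20 mm thick (x), 20 mm high and 88 mm long (y), centred at x = -20 mm, 75 mm above the scoop's underside, free in the air above the pan; axes as the scoop's
- scoop_lip (a point): middle of the scoop's front lip, at x = +55 mm at its underside; axes as the scoop's
- scale: white bench scale fixed to the bench, 190 (x) x 300 (y) mm, top face 46 mm high; origin under its centre. It carries a steel bowl on its -y part and a black tare knob on its +y part
- bowl_in (a point): centre of the steel bowl's inner floor, 60 mm above the bench, 45 mm to -y of the scale's centre. The bowl is fixed, 170 mm across at the rim, 46 mm deep inside, floor 100 mm across; rim 106 mm above the bench
- tare (a joint): angle of the tare knob in rad, anticlockwise from above positive; 0 when its red pointer is on the red zero mark (pointer towards the scale's +x); turns from -1.6 to 1.6 and stays where it is left
- knob_grip (a point): grip point of the tare knob, on its upright axis 67 mm above the bench, 100 mm to +y of the scale's centre: a black bar 44 mm long and 14 mm wide, its top 12 mm above and its foot 12 mm below this point, on a disc 48 mm across; x axis along the bar towards the red pointer
- pot: loose unfired clay beaker, 84 mm across, 85 mm high, standing between the tray and the scale; origin under its centre
- lump1: loose olive-tan lump of dry clay, about 25 mm across and 18 mm high, 18 g; origin at its middle
- lump2: loose olive-tan lump of dry clay, about 25 mm across and 20 mm high, 18 g; origin at its middle
- lump3: loose olive-tan lump of dry clay, about 25 mm across and 22 mm high, 18 g; origin at its middle
- lump4: loose olive-tan lump of dry clay, about 25 mm across and 20 mm high, 18 g; origin at its middle
- lump5: loose olive-tan lump of dry clay, about 25 mm across and 18 mm high, 18 g; origin at its middle
Mind the look-alikes: they are no part of the job. Leave any orange or pink look-alike of the lump4 alone.

How it is judged:
By the outcome, as a careful person would: the job done as asked, in the order asked, and still so for the second after the job is handed in, with the robot touching nothing.
It also fails if it takes over 64 s, if anything falls off the work surface, if the arm or the gripper's body presses on something with over 40 N, if the wrist force passes 120 N, or if a joint passes its speed limit or range.

## Working session

There is one attempt and no reset: what is moved stays moved. The work goes in short steps, Python scripts to look and compute and a tool call to move; the robot and the scene stay as the last step left them, time stands still between calls to the robot, and variables do not carry over. Pictures are saved under pics/ and viewed, at most 10 in all, crops included, and the job is handed in when it is done.

Besides the shell and the picture viewer there is one more tool, called after "Request:" as name([rows], argument=value, ...), one row to a line, values as JSON. jog_arm: Moves the arm, as the interface text tells. Its arguments: {"type":"object","properties":{"deltas":{"type":"array","items":{"type":"array"}},"squeeze":{"type":"number"}},"required":["deltas"]}

```bash
mkdir -p pics; ls; python3 - <<'E'
from station import ctrl
import cv2,numpy as np
for n in("top","scene"):
    im=ctrl.get_image(n);cv2.imwrite(f"pics/{n}0.png",im[:,:,::-1])
    c=ctrl.get_calibration(n);print(n,c["K"].tolist(),np.round(c["extrinsics"],4).tolist())
o=ctrl.get_obs();print({k:np.round(v,3).tolist() for k,v in o.items()},ctrl.hold_point_z)
E
```

```text
pics
top [[391.6590965316415, 0.0, 325.8048987639971], [0.0, 391.6590965316415, 200.01890192697627], [0.0, 0.0, 1.0]] [[-0.0151, -0.9995, -0.0293, 0.0039], [-0.992, 0.0187, -0.1251, 0.5976], [0.1255, 0.0272, -0.9917, 0.8829], [0.0, 0.0, 0.0, 1.0]]
scene [[464.38737739284176, 0.0, 322.361150527194], [0.0, 464.38737739284176, 203.35436766502607], [0.0, 0.0, 1.0]] [[-0.8595, 0.5111, 0.0035, 0.5198], [0.392, 0.6636, -0.6372, -0.1653], [-0.328, -0.5463, -0.7707, 1.0965], [0.0, 0.0, 0.0, 1.0]]
{'t': 0.1, 'q': [0.99, 0.053, 1.614, 0.0, 1.476, -0.119], 'dq': [-0.0, -0.001, -0.003, 0.002, -0.002, -0.0], 'effort': [0.0, -39.49, -37.136, -0.0, 0.004, -0.0], 'tool_pos': [0.278, 0.559, 0.23], 'tool_rot': [-0.719, -3.058, 0.003], 'contact_force': [-0.404, 0.262, 0.575], 'wrist_torque': [0.023, -0.008, 0.008], 'grip_force': 0.0, 'opening': 0.085} 0.0187
```

View pics/top0.png

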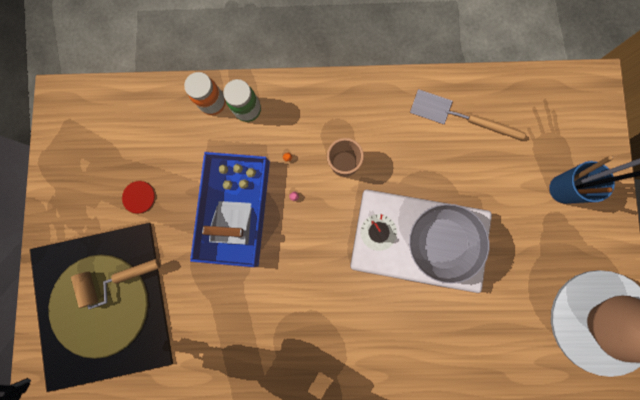

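View pics/scene0.png

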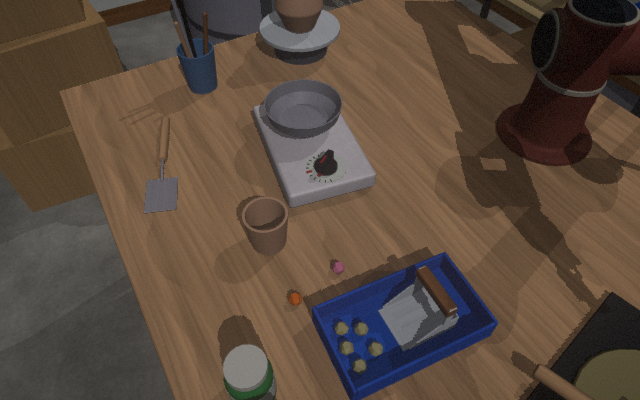

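Top: tray at (230,209), lumps around (237,177), scoop (232,222) with handle (222,231), pot (345,156), scale (422,241), knob (379,232), bowl (450,243). I'll enlarge for precise pixels.

```bash
python3 - <<'E'
import cv2
im=cv2.imread("pics/top0.png")
cv2.imwrite("pics/c1.png",cv2.resize(im[145:275,180:310],None,fx=4.6,fy=4.6,interpolation=cv2.INTER_CUBIC))
cv2.imwrite("pics/c2.png",cv2.resize(im[180:300,340:500],None,fx=5,fy=5,interpolation=cv2.INTER_CUBIC))
E
```

```text
(no output)
```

View pics/c1.png

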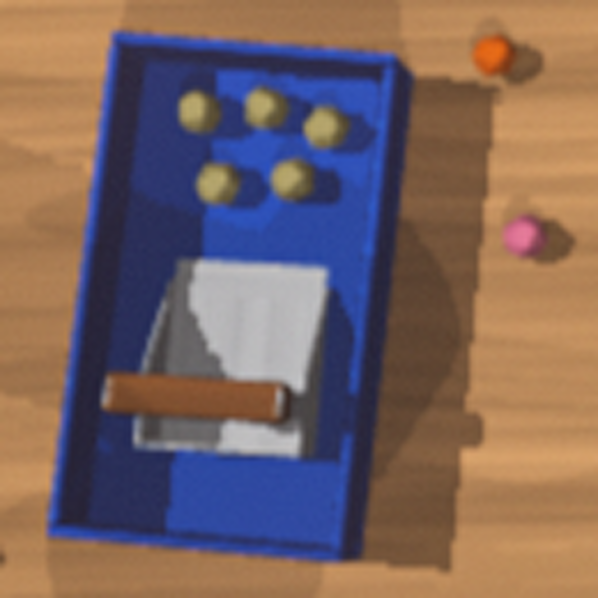

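View pics/c2.png

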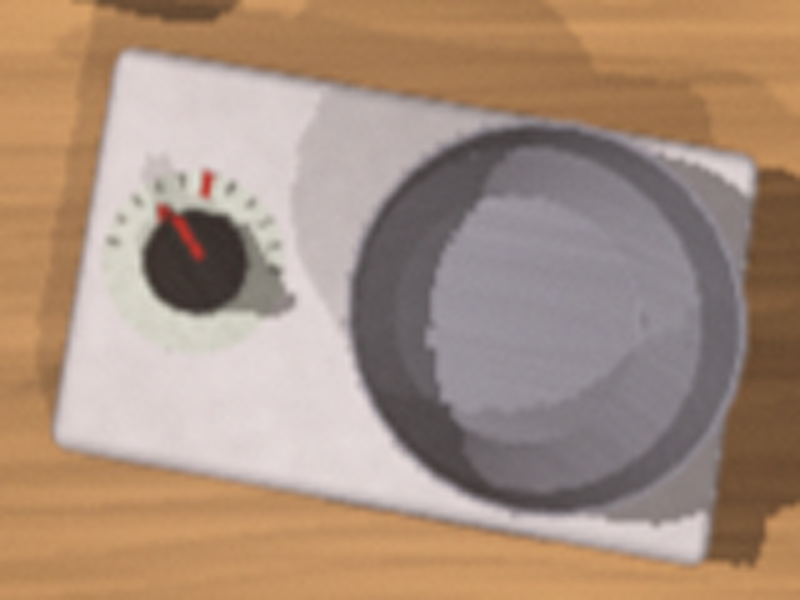

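Crop c1: tray rim corners (113,32),(398,55),(350,553),(48,533); lumps (198,112),(266,108),(325,127),(218,184),(292,180); scoop lip (190,261)-(328,268), handle (105,393)-(287,403). Crop c2: scale corners (120,50),(755,158),(705,562),(55,443), bowl rim centre (548,318), pointer from (200,258) to (162,207), i.e. left of the zero mark at (208,185).

```bash
cat > h.py <<'E'
import numpy as np
from station import ctrl
def ray(u,v,z,n="top"):
    c=ctrl.get_calibration(n);K=np.array(c["K"]);E=np.array(c["extrinsics"])
    d=E[:3,:3].T@np.linalg.solve(K,[u,v,1.]);o=-E[:3,:3].T@E[:3,3]
    return o+d*(z-o[2])/d[2]
def proj(p,n="top"):
    c=ctrl.get_calibration(n);K=np.array(c["K"]);E=np.array(c["extrinsics"])
    q=K@(E[:3,:3]@np.array(p)+E[:3,3]);return q[:2]/q[2]
c1=lambda u,v,z:ray(180+(u+.5)/4.6-.5,145+(v+.5)/4.6-.5,z)
c2=lambda u,v,z:ray(340+(u+.5)/5-.5,180+(v+.5)/5-.5,z)
E
python3 - <<'E'
from h import *
np.set_printoptions(precision=4,suppress=True)
T=np.array([c1(*p,.05) for p in[(113,32),(398,55),(350,553),(48,533)]]);print("tray",T[:,:2].tolist(),T.mean(0))
def d(a,b):return np.linalg.norm(b-a),np.degrees(np.arctan2(*(b-a)[[1,0]]))
print([d(T[3],T[0]),d(T[2],T[1]),d(T[1],T[0])])
print("lumps",[c1(*p,.016)[:2].round(3) for p in[(198,112),(266,108),(325,127),(218,184),(292,180)]])
a,b=c1(190,261,.007),c1(328,268,.007);print("lip",(a+b)/2,d(b,a))
a,b=c1(105,393,.091),c1(287,403,.091);print("handle",(a+b)/2,d(b,a))
a,b=c1(135,445,.042),c1(303,456,.042);print("back",(a+b)/2,d(b,a))
S=np.array([c2(*p,.046) for p in[(120,50),(755,158),(705,562),(55,443)]]);print("scale",S.mean(0),[d(S[1],S[0]),d(S[2],S[3]),d(S[3],S[0]),d(S[2],S[1])])
print("bowl",c2(548,318,.106))
print("knob",c2(200,258,.079),d(c2(200,258,.079),c2(162,207,.079)),d(c2(200,262,.048),c2(208,185,.048)))
print("pot",ray(345,153,.085))
for p in [(287,156),(294,196)]:print(ray(*p,.015))
E
```

```text
tray [[0.7175814264027224, 0.2809041905530742], [0.7021421274041103, 0.1328644045888542], [0.4499667402593118, 0.15578869842232013], [0.46195691520885407, 0.30750911237354145]] [0.5829 0.2193 0.05  ]
[(np.float64(0.2570052773547214), np.float64(-5.941844841334067)), (np.float64(0.2532152229416551), np.float64(-5.1942618465223935)), (np.float64(0.14884270281710357), np.float64(84.04605845660213))]
lumps [array([0.682, 0.246]), array([0.683, 0.21 ]), array([0.672, 0.178]), array([0.643, 0.235]), array([0.644, 0.195])]
lip [0.6005 0.2145 0.007 ] (np.float64(0.0740678958901419), np.float64(86.03017948849462))
handle [0.5259 0.2222 0.091 ] (np.float64(0.0883719161066025), np.float64(85.94709493618578))
back [0.5018 0.2245 0.042 ] (np.float64(0.08591128316321357), np.float64(85.41421816612119))
scale [ 0.5012 -0.2222  0.046 ] [(np.float64(0.2942844252436111), np.float64(79.07949436123097)), (np.float64(0.2945447374122782), np.float64(78.94431599538594)), (np.float64(0.18340944064008552), np.float64(-10.812952005402243)), (np.float64(0.18410502854710722), np.float64(-10.7326008221929))]
bowl [ 0.4915 -0.269   0.106 ]
knob [ 0.5206 -0.1253  0.079 ] (np.float64(0.027965141873447202), np.float64(35.11743202698627)) (np.float64(0.03561332553114366), np.float64(-7.76259870297946))
pot [ 0.6978 -0.0525  0.085 ]
[0.711  0.0879 0.015 ]
[0.6117 0.0712 0.015 ]
```

```bash
cat >> h.py <<'E'
from scipy.spatial.transform import Rotation as Ro
def pose(yaw,tilt=0):
    """tool y (=scoop +x) at heading yaw deg; tilt>0 = mouth up"""
    c,s=np.cos(np.radians(yaw)),np.sin(np.radians(yaw))
    y=np.array([c,s,0]);z=np.array([0,0,-1.]);R=Ro.from_matrix(np.c_[np.cross(y,z),y,z])
    return Ro.from_rotvec(np.radians(tilt)*np.array([s,-c,0]))*R
def scoop_tcp(lip,R,off=(.075,.0563)):
    """TCP for a given lip point; off = TCP behind lip, above underside, in scoop axes"""
    M=R.as_matrix();return np.array(lip)-M[:,1]*off[0]-M[:,2]*off[1]
def go(*targets,start=None):
    """from the current pose, rows for (pos,R)"""
    o=ctrl.get_obs();p0,R0=(np.array(o["tool_pos"]),Ro.from_rotvec(o["tool_rot"])) if start is None else start
    print("t",round(o["t"],2),"at",np.round(p0,4),"op",round(o["opening"],4),"F",np.round(o["contact_force"],1),"q",np.round(o["q"],2))
    for p,R in targets:
        r=(R*R0.inv()).as_rotvec();print(np.round((np.array(p)-p0)/.4,4).tolist(),np.round(r/np.pi,4).tolist(), round(np.degrees(np.linalg.norm(r))))
E
python3 - <<'E'
from h import *
k=[.520,-.1245]
go((k+[.2],pose(-55)),(k+[.058],pose(-55)))
E
```

```text
t 0.1 at [0.2782 0.559  0.2302] op 0.0852 F [-0.4  0.3  0.6] q [ 0.99  0.05  1.61  0.    1.48 -0.12]
[0.6046, -1.7088, -0.0754] [-0.0, -0.0007, -0.6586] 119
[0.6046, -1.7088, -0.4304] [-0.0, -0.0007, -0.6586] 119
```

Request:
jog_arm([
  [-1,[0.3,-0.85,0],[0,0,-0.33]],
  [-1,[0.3,-0.85,0],[0,0,-0.33]],
  [-1,[0.3,-0.85,0],[0,0,-0.33]],
  [-1,[0.3,-0.85,0],[0,0,-0.33]],
  [-1,[0.3,-0.85,0],[0,0,-0.33]],
  [-1,[0.3,-0.85,0],[0,0,-0.33]],
  [-1,[0.3,-0.85,0],[0,0,-0.33]],
  [-1,[0.3,-0.85,0],[0,0,-0.33]],
  [-1,[0.3,-0.85,0],[0,0,-0.33]],
  [-1,[0.3,-0.85,0],[0,0,-0.33]],
])

```text
t: 0.93
tool_pos: [0.3995, 0.2156, 0.2309]
tool_rot: [2.147, 2.292, -0.002]
contact_force: [-0.4, -0.7, 0.6]
opening: 0.0855
grip_force: 0.0
```

Request:
jog_arm([
  [-1,[0.3,-0.86,-0.2],[0,0,-0.33]],
  [-1,[0.3,-0.86,-0.2],[0,0,-0.33]],
  [-1,[0.3,-0.86,-0.2],[0,0,-0.33]],
  [-1,[0.3,-0.86,-0.2],[0,0,-0.33]],
  [-1,[0.3,-0.86,-0.2],[0,0,-0.33]],
  [-1,[0.3,-0.86,-0.2],[0,0,-0.33]],
  [-1,[0.3,-0.86,-0.2],[0,0,-0.33]],
  [-1,[0.3,-0.86,-0.2],[0,0,-0.33]],
  [-1,[0.3,-0.86,-0.2],[0,0,-0.33]],
  [-1,[0.3,-0.86,-0.2],[0,0,-0.33]],
  [-1,[0.3,-0.86,-0.2],[0,0,-0.33]],
])

```text
t: 1.85
tool_pos: [0.5182, -0.1255, 0.1499]
tool_rot: [-2.997, -0.934, 0.003]
contact_force: [-0.0, 0.5, -0.5]
opening: 0.0853
grip_force: 0.0
```

```bash
python3 - <<'E'
from h import *
k=[.520,-.1245]
go((k+[.058],pose(-55)))
E
```

```text
t 1.85 at [ 0.5182 -0.1255  0.1499] op 0.0853 F [-0.   0.5 -0.5] q [-0.38 -0.1   1.9   0.    1.34  0.59]
[0.0046, 0.0024, -0.2297] [-0.0005, -0.0008, 0.0022] 0
```

Request:
jog_arm([
  [-0.2,[0.005,0.002,-0.1],[0,0,0.002]],
  [-0.2,[0.005,0.002,-0.15],[0,0,0.002]],
  [-0.2,[0.005,0.002,-0.2],[0,0,0.002]],
  [-0.2,[0.005,0.002,-0.23],[0,0,0.002]],
  [1,[0.005,0.002,-0.23],[0,0,0.002]],
  [1,[0.005,0.002,-0.23],[0,0,0.002]],
  [1,[0.005,0.002,-0.23],[0,0,0.002]],
  [1,[0.005,0.002,-0.23],[0,0,0.002]],
  [1,[0.005,0.002,-0.23],[0,0,0.002]],
  [1,[0.005,0.002,-0.23],[0,0,0.002]],
  [1,[0.005,0.002,-0.23],[0,0,0.002]],
  [1,[0.005,0.002,-0.23],[0,0,0.002]],
], squeeze=30)

```text
t: 2.85
tool_pos: [0.5228, -0.1249, 0.0612]
tool_rot: [2.99, 0.946, 0.008]
contact_force: [6.8, -4.5, -6.9]
opening: 0.0132
grip_force: 34.0
```

```bash
python3 - <<'E'
from h import *
k=[.520,-.1245]
print(ctrl.get_obs()["grip_force"])
go((k+[.058],pose(-100.8)))
E
```

```text
33.988072872161865
t 2.85 at [ 0.5228 -0.1249  0.0612] op 0.0132 F [ 6.8 -4.5 -6.9] q [-0.37  0.01  1.96 -0.    1.17  0.59]
[-0.0071, 0.001, -0.008] [0.0018, 0.0016, -0.2551] 46
```

Request:
jog_arm([
  [1,[0.004,-0.002,0],[0,0,-0.03]],
  [1,[0.004,-0.002,0],[0,0,-0.06]],
  [1,[0.004,-0.002,0],[0,0,-0.09]],
  [1,[0.004,-0.002,0],[0,0,-0.12]],
  [1,[0.004,-0.002,0],[0,0,-0.15]],
  [1,[0.004,-0.002,0],[0,0,-0.18]],
  [1,[0.004,-0.002,0],[0,0,-0.21]],
  [1,[0.004,-0.002,0],[0,0,-0.24]],
  [1,[0.004,-0.002,0],[0,0,-0.255]],
  [1,[0.004,-0.002,0],[0,0,-0.255]],
  [1,[0.004,-0.002,0],[0,0,-0.255]],
])

```text
t: 3.77
tool_pos: [0.5233, -0.1263, 0.0612]
tool_rot: [3.124, -0.295, 0.006]
contact_force: [1.3, -6.1, -2.9]
opening: 0.0133
grip_force: 34.4
```

```bash
python3 - <<'E'
from h import *
k=[.520,-.1245]
go((k+[.058],pose(-100.8)))
E
```

```text
t 3.77 at [ 0.5233 -0.1263  0.0612] op 0.0133 F [ 1.3 -6.1 -2.9] q [-0.37  0.01  1.95 -0.    1.17  1.39]
[-0.0083, 0.0045, -0.0079] [0.0014, 0.0011, -0.0] 0
```

Release partially, rise, and look from above with the arm moved toward the scoop.

Request:
jog_arm([
  [0.2,[0,0,0],[0,0,0]],
  [0.2,[0,0,0],[0,0,0]],
  [0.2,[0,0,0],[0,0,0]],
  [0.2,[0,0,0.05],[0,0,0]],
  [0.2,[0,0,0.15],[0,0,0]],
  [0.2,[0,0,0.25],[0,0,0]],
  [0.2,[0,0.1,0.25],[0,0,0.04]],
  [-1,[0,0.2,0.25],[0,0,0.08]],
  [-1,[0,0.3,0.25],[0,0,0.12]],
  [-1,[0,0.4,0.25],[0,0,0.16]],
  [-1,[0,0.5,0.25],[0,0,0.2]],
  [-1,[0,0.6,0.25],[0,0,0.24]],
])

```text
t: 4.77
tool_pos: [0.5219, 0.1177, 0.1603]
tool_rot: [3.016, 0.88, 0.003]
contact_force: [1.7, 0.2, -0.2]
opening: 0.0852
grip_force: 0.0
```

```bash
python3 - <<'E'
from h import *
import cv2
cv2.imwrite("pics/top1.png",cv2.resize(ctrl.get_image("top")[185:275,340:430,::-1],None,fx=6,fy=6,interpolation=cv2.INTER_CUBIC))
h=[.5259,.2222]
go((h+[.18],pose(-4.5)),(h+[.0625],pose(-4.5)))
E
```

```text
t 4.82 at [0.5214 0.124  0.1603] op 0.0851 F [-2.1  3.7  0.1] q [ 0.09 -0.11  1.89  0.01  1.36  1.08]
[0.0114, 0.2455, 0.0491] [-0.0019, -0.0005, 0.2911] 52
[0.0114, 0.2455, -0.2446] [-0.0019, -0.0005, 0.2911] 52
```

View pics/top1.png

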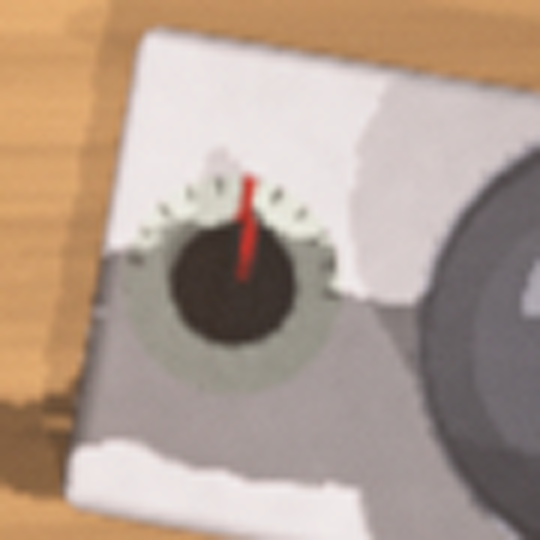

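Pointer now runs (240,275)→(250,180), dead on the zero mark. Next the scoop handle.

Request:
jog_arm([
  [-1,[0.013,0.06,0.04],[0,0,0.04]],
  [-1,[0.013,0.13,0.04],[0,0,0.08]],
  [-1,[0.013,0.19,0.04],[0,0,0.12]],
  [-1,[0.013,0.24,0.04],[0,0,0.155]],
  [-1,[0.013,0.245,0],[0,0,0.195]],
  [-1,[0.013,0.245,0],[0,0,0.235]],
  [-1,[0.013,0.245,0],[0,0,0.275]],
  [-1,[0.013,0.245,-0.05],[0.001,0,0.288]],
  [-1,[0.013,0.245,-0.12],[0.001,0,0.288]],
  [-1,[0.013,0.245,-0.18],[0.001,0,0.288]],
  [-1,[0.013,0.245,-0.225],[0.001,0,0.288]],
  [-1,[0.013,0.245,-0.245],[0.001,0,0.288]],
])

```text
t: 5.82
tool_pos: [0.5254, 0.2133, 0.0586]
tool_rot: [-2.33, -2.099, 0.005]
contact_force: [-1.6, -0.6, 0.3]
opening: 0.0855
grip_force: 0.0
```

```bash
python3 - <<'E'
from h import *
h=[.527,.2222]
go((h+[.0625],pose(-5)))
E
```

```text
t 5.82 at [0.5254 0.2133 0.0586] op 0.0855 F [-1.6 -0.6  0.3] q [0.25 0.09 1.88 0.   1.18 0.36]
[0.0041, 0.0224, 0.0099] [-0.0006, -0.0018, 0.0055] 1
```

Request:
jog_arm([
  [-1,[0.002,0.022,0.01],[0,0,0.005]],
  [-1,[0.002,0.022,0.01],[0,0,0.005]],
  [1,[0.002,0.022,0.01],[0,0,0.005]],
  [1,[0.002,0.022,0.01],[0,0,0.005]],
  [1,[0.002,0.022,0.01],[0,0,0.005]],
  [1,[0.002,0.022,0.01],[0,0,0.005]],
  [1,[0.002,0.022,0.01],[0,0,0.005]],
  [1,[0.002,0.022,0.01],[0,0,0.005]],
  [1,[0.002,0.022,0.01],[0,0,0.005]],
  [1,[0.002,0.022,0.01],[0,0,0.005]],
], squeeze=90)

```text
t: 6.65
tool_pos: [0.5286, 0.2224, 0.066]
tool_rot: [-2.316, -2.119, -0.003]
contact_force: [-0.5, 0.5, 3.5]
opening: 0.0186
grip_force: 89.7
```

```bash
python3 - <<'E'
from h import *
import cv2
o=ctrl.get_obs()
cv2.imwrite("pics/w1.png",ctrl.get_image("wrist")[:,:,::-1])
print(o["tool_pos"],o["opening"],o["grip_force"])
cen=np.array([.583,.2193]);th=np.radians(-5.5);ex=np.array([np.cos(th),np.sin(th)]);ey=np.array([-ex[1],ex[0]])
R=pose(-5.5)
for x in (.035,.09,.119):
    L=np.r_[cen+ex*x-ey*.010,.007]
    go((scoop_tcp(L,R),R))
E
```

```text
[0.52861265 0.22243392 0.06604295] 0.018572707074464363 89.70254302024841
t 6.7 at [0.5286 0.2224 0.066 ] op 0.0182 F [-0.2 -0.4  4.3] q [0.27 0.09 1.86 0.   1.19 0.35]
[0.0341, -0.0232, -0.0068] [-0.001, -0.0001, -0.0023] 0
t 6.7 at [0.5286 0.2224 0.066 ] op 0.0182 F [-0.2 -0.4  4.3] q [0.27 0.09 1.86 0.   1.19 0.35]
[0.171, -0.0363, -0.0068] [-0.001, -0.0001, -0.0023] 0
t 6.7 at [0.5286 0.2224 0.066 ] op 0.0182 F [-0.2 -0.4  4.3] q [0.27 0.09 1.86 0.   1.19 0.35]
[0.2431, -0.0433, -0.0068] [-0.001, -0.0001, -0.0023] 0
```

View pics/w1.png

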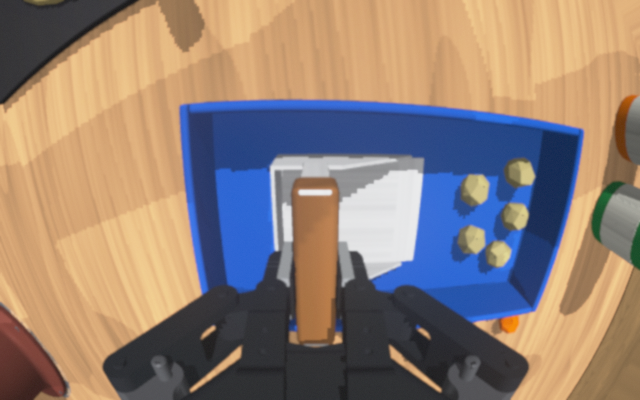

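Wrist view: scoop gripped squarely; lumps at (519,172),(475,189),(514,216),(471,239),(498,254); mouth edge from (421,158) to (415,262). I'll cross-check lumps with the wrist camera.

```bash
cat >> h.py <<'E'
cen=np.array([.583,.2193]);th=np.radians(-5.5);ex=np.array([np.cos(th),np.sin(th)]);ey=np.array([-ex[1],ex[0]])
tl=lambda p:np.round([(p[:2]-cen)@ex,(p[:2]-cen)@ey],4)
def wray(u,v,z):
    c=ctrl.get_calibration("wrist");K=np.array(c["K"]);E=np.array(c["extrinsics"])
    a=(u-K[0,2])/K[0,0];b=(v-K[1,2])/K[1,1];r=np.hypot(a,b)
    d=E[:3,:3].T@np.array([a/r*np.sin(r),b/r*np.sin(r),np.cos(r)]);o=-E[:3,:3].T@E[:3,3]
    return o+d*(z-o[2])/d[2]
E
python3 - <<'E'
from h import *
print("lumps",[tl(wray(*p,.016)).tolist() for p in[(519,172),(475,189),(514,216),(471,239),(498,254)]])
print("lip",[tl(wray(*p,.0075)).tolist() for p in[(422,158),(414,262)]])
print("tray",[tl(wray(*p,.05)).tolist() for p in[(183,107),(581,130),(535,311)]])
print("floor end",[tl(wray(*p,.006)).tolist() for p in[(541,160),(524,280)]])
print("tcp",tl(ctrl.get_obs()["tool_pos"]))
E
```

```text
lumps [[0.099, 0.0354], [0.0604, 0.0213], [0.1025, -0.0003], [0.065, -0.0187], [0.0954, -0.0337]]
lip [[0.0191, 0.0406], [0.0232, -0.0415]]
tray [[-0.1267, 0.0765], [0.1269, 0.0754], [0.1293, -0.0732]]
floor end [[0.1296, 0.0442], [0.1453, -0.0711]]
tcp [-0.0545 -0.0021]
```

Request:
jog_arm([
  [1,[0.015,-0.012,-0.004],[0,0,-0.001]],
  [1,[0.034,-0.023,-0.004],[0,0,-0.002]],
  [1,[0.055,-0.025,-0.004],[0,0,-0.002]],
  [1,[0.075,-0.027,-0.004],[0,0,-0.002]],
  [1,[0.095,-0.029,-0.004],[0,0,-0.002]],
  [1,[0.115,-0.031,-0.004],[0,0,-0.002]],
  [1,[0.135,-0.033,-0.004],[0,0,-0.002]],
  [1,[0.155,-0.035,-0.004],[0,0,-0.002]],
  [1,[0.175,-0.037,-0.004],[0,0,-0.002]],
  [1,[0.19,-0.038,-0.004],[0,0,-0.002]],
  [1,[0.205,-0.04,-0.004],[0,0,-0.002]],
])

```text
t: 7.62
tool_pos: [0.6089, 0.2075, 0.066]
tool_rot: [-2.319, -2.109, 0.003]
contact_force: [-13.2, 1.8, 16.0]
opening: 0.0185
grip_force: 91.8
```

```bash
python3 - <<'E'
from h import *
import cv2
print(tl(ctrl.get_obs()["tool_pos"]))
go((ctrl.get_obs()["tool_pos"],pose(-5.5)))
cv2.imwrite("pics/w2.png",ctrl.get_image("wrist")[:,:,::-1])
E
```

```text
[ 0.0269 -0.0093]
t 7.62 at [0.6089 0.2075 0.066 ] op 0.0185 F [-13.2   1.8  16. ] q [0.21 0.25 1.69 0.01 1.21 0.3 ]
[0.0, 0.0, 0.0] [-0.0013, -0.0019, -0.0004] 0
```

View pics/w2.png

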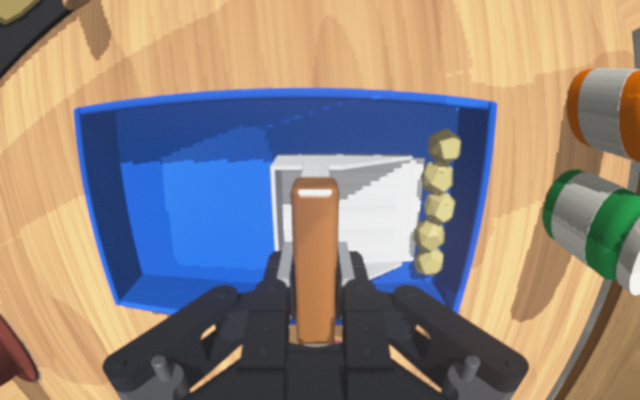

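Lumps now stand in one row against the end wall (columns ~437, rows 145,175,206,234,261), mouth rows 158–262. I'll back off, shift 4 mm to +y to centre on the middle three, and drive the lip under.

Request:
jog_arm([
  [1,[-0.03,0.005,0],[0,0,0]],
  [1,[-0.05,0.015,0],[0,0,0]],
  [1,[-0.03,0.013,0],[0,0,0]],
  [1,[-0.01,0.011,-0.002],[0,0,0]],
  [1,[0.01,0.009,-0.002],[0,0,0]],
  [1,[0.02,0.008,-0.002],[0,0,0]],
  [1,[0.03,0.007,-0.002],[0,0,0]],
  [1,[0.04,0.006,-0.002],[0,0,0]],
  [1,[0.048,0.006,-0.002],[0,0,0]],
  [1,[0.054,0.005,-0.002],[0,0,0]],
  [1,[0.054,0.005,-0.002],[0,0,0]],
])

```text
t: 8.58
tool_pos: [0.6305, 0.2098, 0.066]
tool_rot: [-2.319, -2.109, 0.001]
contact_force: [-12.8, 1.6, 18.9]
opening: 0.0184
grip_force: 92.4
```

```bash
python3 - <<'E'
from h import *
import cv2
print(tl(ctrl.get_obs()["tool_pos"]))
go((ctrl.get_obs()["tool_pos"],pose(-5.5)))
cv2.imwrite("pics/w3.png",ctrl.get_image("wrist")[:,:,::-1])
E
```

```text
[ 0.0482 -0.0049]
t 8.58 at [0.6305 0.2098 0.066 ] op 0.0184 F [-12.8   1.6  18.9] q [0.21 0.29 1.63 0.01 1.22 0.3 ]
[0.0, 0.0, 0.0] [-0.0014, -0.0017, -0.0005] 0
```

View pics/w3.png

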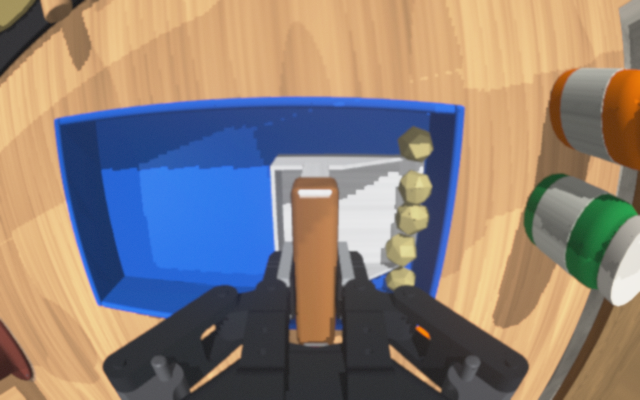

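Three lumps (415,187),(412,218),(402,249) now lie over the lip inside the cheeks; the outer two stay outside. Tilt mouth up with the lip held near the wall.

```bash
python3 - <<'E'
from h import *
for t in (5,10,15,20,25,30):
    R=pose(-5.5,t);L=np.r_[cen+ex*(.1225-.0*t)-ey*.0049,.007+.1*np.sin(np.radians(t))+.001]
    go((scoop_tcp(L,R,(.0755,.060)),R))
R=pose(-5.5,30);L=np.r_[cen+ex*.09-ey*.0049,.2];go((scoop_tcp(L,R,(.0755,.060)),R))
E
```

```text
t 8.63 at [0.6305 0.2098 0.066 ] op 0.0187 F [-12.1   0.4  18.4] q [0.21 0.29 1.63 0.01 1.22 0.3 ]
[-0.0153, 0.0015, 0.0097] [-0.0041, -0.0293, -0.0006] 5
t 8.63 at [0.6305 0.2098 0.066 ] op 0.0187 F [-12.1   0.4  18.4] q [0.21 0.29 1.63 0.01 1.22 0.3 ]
[-0.0261, 0.0026, 0.0133] [-0.0067, -0.0569, -0.0006] 10
t 8.63 at [0.6305 0.2098 0.066 ] op 0.0187 F [-12.1   0.4  18.4] q [0.21 0.29 1.63 0.01 1.22 0.3 ]
[-0.0352, 0.0035, 0.0157] [-0.0094, -0.0846, -0.0007] 15
t 8.63 at [0.6305 0.2098 0.066 ] op 0.0187 F [-12.1   0.4  18.4] q [0.21 0.29 1.63 0.01 1.22 0.3 ]
[-0.0427, 0.0042, 0.0169] [-0.012, -0.1122, -0.0007] 20
t 8.63 at [0.6305 0.2098 0.066 ] op 0.0187 F [-12.1   0.4  18.4] q [0.21 0.29 1.63 0.01 1.22 0.3 ]
[-0.0485, 0.0047, 0.0168] [-0.0146, -0.1399, -0.0008] 25
t 8.63 at [0.6305 0.2098 0.066 ] op 0.0187 F [-12.1   0.4  18.4] q [0.21 0.29 1.63 0.01 1.22 0.3 ]
[-0.0525, 0.0051, 0.0155] [-0.0173, -0.1675, -0.0008] 30
t 8.63 at [0.6305 0.2098 0.066 ] op 0.0187 F [-12.1   0.4  18.4] q [0.21 0.29 1.63 0.01 1.22 0.3 ]
[-0.1333, 0.0129, 0.3705] [-0.0173, -0.1675, -0.0008] 30
```

Request:
jog_arm([
  [1,[-0.008,0.001,0.008],[-0.002,-0.015,0]],
  [1,[-0.015,0.0015,0.013],[-0.004,-0.029,0]],
  [1,[-0.021,0.002,0.015],[-0.0055,-0.043,0]],
  [1,[-0.026,0.0026,0.017],[-0.007,-0.057,0]],
  [1,[-0.031,0.003,0.018],[-0.008,-0.071,0]],
  [1,[-0.035,0.0035,0.02],[-0.0094,-0.085,0]],
  [1,[-0.039,0.004,0.021],[-0.011,-0.098,0]],
  [1,[-0.043,0.0042,0.022],[-0.012,-0.112,0]],
  [1,[-0.046,0.0045,0.022],[-0.0135,-0.126,0]],
  [1,[-0.0485,0.0047,0.022],[-0.0146,-0.14,0]],
  [1,[-0.0505,0.005,0.022],[-0.016,-0.154,0]],
  [1,[-0.0525,0.0051,0.022],[-0.0173,-0.1675,0]],
])

```text
t: 9.63
tool_pos: [0.6091, 0.2103, 0.0704]
tool_rot: [2.004, 1.823, 0.489]
contact_force: [-2.1, -0.0, -0.7]
opening: 0.0184
grip_force: 89.9
```

```bash
python3 - <<'E'
from h import *
import cv2
go()
a=ctrl.get_image("wrist")[:,:,::-1];b=ctrl.get_image("scene")[240:400,290:510,::-1]
cv2.imwrite("pics/w4.png",np.vstack([a[60:360,:],cv2.resize(b,(412,300))[:, :].copy() if 0 else np.pad(cv2.resize(b,(412,300)),((0,0),(0,228),(0,0)))]))
E
```

```text
t 9.63 at [0.6091 0.2103 0.0704] op 0.0184 F [-2.1 -0.  -0.7] q [ 0.3   0.02  2.   -0.33  0.65  0.61]
```

View pics/w4.png

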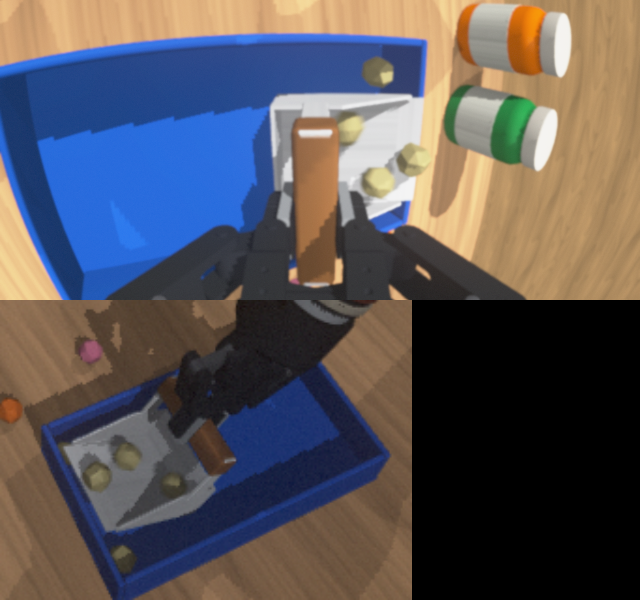

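Three lumps are in the pan: (350,127), (378,182) and one near the lip (413,158); one left at (378,72). I lift gently and tilt further so the front one stays in.

```bash
python3 - <<'E'
from h import *
for t,x,z in ((36,.119,.12),(42,.115,.2)):
    R=pose(-5.5,t);L=np.r_[cen+ex*x-ey*.0049,z]
    go((scoop_tcp(L,R,(.0755,.060)),R))
E
```

```text
t 9.73 at [0.6089 0.2104 0.0703] op 0.0185 F [-1.1  0.2 -0. ] q [ 0.3   0.02  2.   -0.33  0.65  0.61]
[-0.0096, 0.0046, 0.1346] [-0.0023, -0.0325, -0.0006] 6
t 9.73 at [0.6089 0.2104 0.0703] op 0.0185 F [-1.1  0.2 -0. ] q [ 0.3   0.02  2.   -0.33  0.65  0.61]
[-0.0193, 0.0056, 0.3093] [-0.0054, -0.0657, -0.0006] 12
```

Request:
jog_arm([
  [1,[0,0,0.005],[0,-0.003,0]],
  [1,[-0.001,0.001,0.015],[0,-0.007,0]],
  [1,[-0.002,0.002,0.03],[-0.001,-0.012,0]],
  [1,[-0.004,0.003,0.05],[-0.001,-0.017,0]],
  [1,[-0.006,0.004,0.075],[-0.002,-0.022,0]],
  [1,[-0.008,0.004,0.105],[-0.002,-0.027,0]],
  [1,[-0.0096,0.0046,0.135],[-0.0023,-0.0325,0]],
  [1,[-0.011,0.0046,0.165],[-0.003,-0.039,0]],
  [1,[-0.013,0.005,0.195],[-0.004,-0.046,0]],
  [1,[-0.015,0.005,0.225],[-0.0045,-0.053,0]],
  [1,[-0.017,0.0055,0.25],[-0.005,-0.06,0]],
  [1,[-0.019,0.0055,0.265],[-0.0054,-0.0657,0]],
])

```text
t: 10.73
tool_pos: [0.6034, 0.2129, 0.18]
tool_rot: [1.863, 1.693, 0.658]
contact_force: [0.2, -0.2, -3.6]
opening: 0.0181
grip_force: 89.4
```

```bash
python3 - <<'E'
from h import *
import cv2
go()
cv2.imwrite("pics/w5.png",ctrl.get_image("wrist")[:,:,::-1])
E
```

```text
t 10.73 at [0.6034 0.2129 0.18  ] op 0.0181 F [ 0.2 -0.2 -3.6] q [ 0.35 -0.2   2.07 -0.5   0.65  0.75]
```

View pics/w5.png

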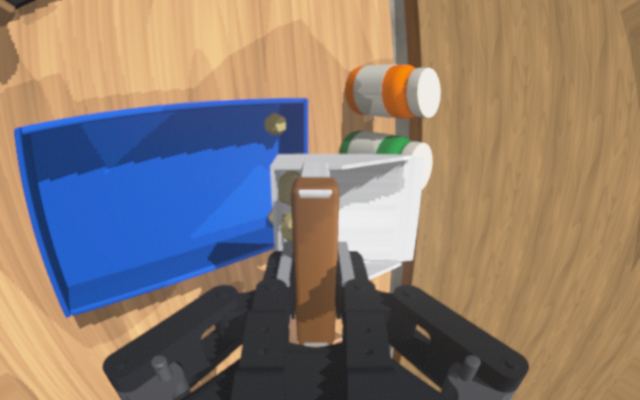

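Lumps have slid to the back wall, (285,187),(287,222), third under the handle. That was my last picture; from here on I count lumps by colour in code.

```bash
cat >> h.py <<'E'
import cv2
def lumps(pic=None):
    im=ctrl.get_image("top") if pic is None else cv2.imread(pic)[:,:,::-1].copy()
    hsv=cv2.cvtColor(im,cv2.COLOR_RGB2HSV)
    m=cv2.inRange(hsv,(22,60,70),(34,200,255))
    n,_,st,c=cv2.connectedComponentsWithStats(m)
    return [(int(s[4]),c[i].round(0).tolist()) for i,s in enumerate(st) if i and 12<s[4]<250 and c[i][0]>185 and c[i][0]<520 and c[i][1]>140 and c[i][1]<300]
bowl=np.array([.494,-.267])
def dump(t,back,z,yaw=-115):
    R=pose(yaw,t);e=np.array([np.cos(np.radians(yaw)),np.sin(np.radians(yaw))])
    return scoop_tcp(np.r_[bowl-e*back,z],R,(.0755,.060)),R
E
python3 - <<'E'
from h import *
print(lumps("pics/top0.png"));print(lumps())
A=(np.array([.57,.07,.21]),pose(-55,30));go(A)
B=dump(25,.03,.19);print(B[0]);go(B,start=A)
E
```

```text
[(38, [222.0, 168.0]), (41, [237.0, 168.0]), (46, [250.0, 172.0]), (46, [226.0, 184.0]), (41, [243.0, 183.0])]
[(34, [259.0, 165.0]), (69, [214.0, 177.0]), (40, [221.0, 184.0])]
t 10.83 at [0.603  0.2129 0.179 ] op 0.0181 F [-0.9  0.3 -2.9] q [ 0.35 -0.2   2.07 -0.5   0.65  0.75]
[-0.0824, -0.3571, 0.0776] [0.0347, 0.0607, -0.2744] 51
[ 0.5463131  -0.1548142   0.21247079]
t 10.83 at [0.57 0.07 0.21] op 0.0181 F [-0.9  0.3 -2.9] q [ 0.35 -0.2   2.07 -0.5   0.65  0.75]
[-0.0592, -0.562, 0.0062] [0.029, 0.0025, -0.3331] 60
```

Request:
jog_arm([
  [1,[-0.004,-0.015,0.015],[0.002,0.004,-0.015]],
  [1,[-0.012,-0.045,0.035],[0.005,0.01,-0.042]],
  [1,[-0.022,-0.085,0.055],[0.009,0.016,-0.07]],
  [1,[-0.031,-0.13,0.07],[0.013,0.022,-0.1]],
  [1,[-0.04,-0.175,0.078],[0.017,0.03,-0.13]],
  [1,[-0.05,-0.22,0.078],[0.021,0.037,-0.165]],
  [1,[-0.06,-0.265,0.078],[0.025,0.044,-0.2]],
  [1,[-0.07,-0.305,0.078],[0.029,0.051,-0.23]],
  [1,[-0.077,-0.335,0.078],[0.033,0.057,-0.255]],
  [1,[-0.082,-0.357,0.078],[0.035,0.061,-0.274]],
  [1,[-0.082,-0.357,0.078],[0.035,0.061,-0.274]],
])

```text
t: 11.75
tool_pos: [0.5709, 0.0687, 0.2085]
tool_rot: [2.516, 0.791, 0.209]
contact_force: [-0.3, 0.5, -3.0]
opening: 0.0184
grip_force: 89.4
```

```bash
python3 - <<'E'
from h import *
go((np.array([.57,.07,.21]),pose(-55,30)),dump(25,.03,.19))
E
```

```text
t 11.75 at [0.5709 0.0687 0.2085] op 0.0184 F [-0.3  0.5 -3. ] q [ 0.21 -0.15  1.91 -0.51  1.21  1.32]
[-0.0022, 0.0032, 0.0038] [-0.0008, -0.0008, 0.0006] 0
[-0.0614, -0.5588, 0.01] [0.0278, 0.0022, -0.3326] 60
```

Request:
jog_arm([
  [1,[-0.002,-0.02,0.002],[0.001,0,-0.015]],
  [1,[-0.006,-0.06,0.004],[0.003,0,-0.04]],
  [1,[-0.012,-0.115,0.006],[0.006,0,-0.073]],
  [1,[-0.019,-0.175,0.008],[0.009,0.001,-0.107]],
  [1,[-0.026,-0.24,0.01],[0.012,0.001,-0.142]],
  [1,[-0.033,-0.305,0.01],[0.015,0.001,-0.178]],
  [1,[-0.04,-0.37,0.01],[0.018,0.002,-0.214]],
  [1,[-0.047,-0.43,0.01],[0.021,0.002,-0.25]],
  [1,[-0.053,-0.48,0.01],[0.024,0.002,-0.282]],
  [1,[-0.057,-0.52,0.01],[0.026,0.002,-0.308]],
  [1,[-0.06,-0.548,0.01],[0.028,0.002,-0.326]],
  [1,[-0.061,-0.559,0.01],[0.028,0.002,-0.333]],
])

```text
t: 12.75
tool_pos: [0.5462, -0.1553, 0.2124]
tool_rot: [2.648, -0.589, -0.128]
contact_force: [0.8, 0.5, -3.6]
opening: 0.0184
grip_force: 89.3
```

```bash
python3 - <<'E'
from h import *
for a in [(25,.03,.19),(10,.03,.16),(-5,.03,.14),(-15,.028,.125),(-25,.025,.11),(-35,.025,.1),(-45,.025,.1),(-55,.025,.1)]:
    p,R=dump(*a);print(a,p.round(3)); go((p,R))
E
```

```text
(25, 0.03, 0.19) [ 0.546 -0.155  0.212]
t 12.75 at [ 0.5462 -0.1553  0.2124] op 0.0184 F [ 0.8  0.5 -3.6] q [-0.21  0.02  1.72 -0.42  1.51  1.85]
[0.0002, 0.0012, 0.0003] [0.0001, 0.0006, 0.0002] 0
(10, 0.03, 0.16) [ 0.543 -0.163  0.206]
t 12.75 at [ 0.5462 -0.1553  0.2124] op 0.0184 F [ 0.8  0.5 -3.6] q [-0.21  0.02  1.72 -0.42  1.51  1.85]
[-0.0093, -0.0192, -0.0159] [0.0756, -0.0347, 0.0003] 15
(-5, 0.03, 0.14) [ 0.536 -0.176  0.206]
t 12.75 at [ 0.5462 -0.1553  0.2124] op 0.0184 F [ 0.8  0.5 -3.6] q [-0.21  0.02  1.72 -0.42  1.51  1.85]
[-0.025, -0.0527, -0.015] [0.1511, -0.0699, 0.0004] 30
(-15, 0.028, 0.125) [ 0.53  -0.19   0.202]
t 12.75 at [ 0.5462 -0.1553  0.2124] op 0.0184 F [ 0.8  0.5 -3.6] q [-0.21  0.02  1.72 -0.42  1.51  1.85]
[-0.0404, -0.0857, -0.0247] [0.2015, -0.0934, 0.0004] 40
(-25, 0.025, 0.11) [ 0.523 -0.205  0.196]
t 12.75 at [ 0.5462 -0.1553  0.2124] op 0.0184 F [ 0.8  0.5 -3.6] q [-0.21  0.02  1.72 -0.42  1.51  1.85]
[-0.0587, -0.125, -0.0402] [0.2518, -0.1169, 0.0005] 50
(-35, 0.025, 0.1) [ 0.516 -0.219  0.192]
t 12.75 at [ 0.5462 -0.1553  0.2124] op 0.0184 F [ 0.8  0.5 -3.6] q [-0.21  0.02  1.72 -0.42  1.51  1.85]
[-0.0752, -0.1604, -0.0498] [0.3021, -0.1404, 0.0005] 60
(-45, 0.025, 0.1) [ 0.509 -0.234  0.196]
t 12.75 at [ 0.5462 -0.1553  0.2124] op 0.0184 F [ 0.8  0.5 -3.6] q [-0.21  0.02  1.72 -0.42  1.51  1.85]
[-0.0926, -0.1978, -0.0414] [0.3525, -0.164, 0.0005] 70
(-55, 0.025, 0.1) [ 0.502 -0.25   0.196]
t 12.75 at [ 0.5462 -0.1553  0.2124] op 0.0184 F [ 0.8  0.5 -3.6] q [-0.21  0.02  1.72 -0.42  1.51  1.85]
[-0.1103, -0.2358, -0.0402] [0.4028, -0.1875, 0.0006] 80
```

Request:
jog_arm([
  [1,[-0.002,-0.005,-0.004],[0.02,-0.009,0]],
  [1,[-0.005,-0.012,-0.01],[0.045,-0.021,0]],
  [1,[-0.009,-0.019,-0.015],[0.075,-0.035,0]],
  [1,[-0.014,-0.03,-0.016],[0.1,-0.046,0]],
  [1,[-0.019,-0.042,-0.016],[0.126,-0.058,0]],
  [1,[-0.025,-0.053,-0.016],[0.151,-0.07,0]],
  [1,[-0.032,-0.068,-0.02],[0.176,-0.082,0]],
  [1,[-0.04,-0.086,-0.025],[0.2015,-0.0934,0]],
  [1,[-0.046,-0.098,-0.03],[0.218,-0.101,0]],
  [1,[-0.052,-0.111,-0.035],[0.235,-0.109,0]],
  [1,[-0.059,-0.125,-0.04],[0.252,-0.117,0]],
])

```text
t: 13.67
tool_pos: [0.5221, -0.2039, 0.1965]
tool_rot: [-2.648, 0.584, -0.132]
contact_force: [-0.1, 0.1, -3.9]
opening: 0.0183
grip_force: 89.4
```

```bash
python3 - <<'E'
from h import *
go(*[dump(*a) for a in [(-35,.025,.1),(-45,.025,.1),(-55,.025,.1),(-62,.025,.105)]])
E
```

```text
t 13.67 at [ 0.5221 -0.2039  0.1965] op 0.0183 F [-0.1  0.1 -3.9] q [-0.71 -0.04  1.81  0.42  1.51  1.23]
[-0.0149, -0.0389, -0.0102] [0.0503, -0.0227, -0.0006] 10
[-0.0323, -0.0762, -0.0018] [0.1007, -0.0461, -0.0006] 20
[-0.0501, -0.1143, -0.0007] [0.1511, -0.0696, -0.0005] 30
[-0.0624, -0.1407, 0.0082] [0.1864, -0.086, -0.0004] 37
```

Request:
jog_arm([
  [1,[-0.005,-0.013,-0.004],[0.017,-0.008,0]],
  [1,[-0.01,-0.026,-0.008],[0.034,-0.015,0]],
  [1,[-0.015,-0.039,-0.01],[0.05,-0.023,0]],
  [1,[-0.021,-0.051,-0.007],[0.067,-0.03,0]],
  [1,[-0.026,-0.063,-0.004],[0.084,-0.038,0]],
  [1,[-0.032,-0.076,-0.002],[0.1,-0.046,0]],
  [1,[-0.038,-0.089,-0.001],[0.117,-0.054,0]],
  [1,[-0.044,-0.102,-0.001],[0.134,-0.062,0]],
  [1,[-0.05,-0.114,-0.001],[0.151,-0.07,0]],
  [1,[-0.056,-0.128,0.004],[0.17,-0.079,0]],
  [1,[-0.062,-0.141,0.008],[0.186,-0.086,0]],
  [1,[-0.062,-0.141,0.008],[0.186,-0.086,0]],
])

```text
t: 14.67
tool_pos: [0.4968, -0.2608, 0.1975]
tool_rot: [-2.023, 0.452, -0.265]
contact_force: [0.6, 0.1, -2.6]
opening: 0.0184
grip_force: 89.7
```

```bash
python3 - <<'E'
from h import *
print(lumps())
go(dump(-55,.03,.14),dump(-20,.03,.18),dump(0,.03,.19))
E
```

```text
[(30, [217.0, 162.0]), (30, [259.0, 165.0]), (47, [445.0, 262.0])]
t 14.72 at [ 0.4973 -0.2604  0.1983] op 0.0183 F [-0.4 -0.7 -2.7] q [-1.01  0.22  1.75  0.87  1.83  0.94]
[0.0174, 0.0382, 0.0949] [-0.0345, 0.015, -0.0] 7
[0.0768, 0.1657, 0.1597] [-0.2108, 0.0972, 0.0003] 42
[0.1033, 0.2225, 0.1292] [-0.3115, 0.1442, 0.0004] 62
```

Request:
jog_arm([
  [1,[0.008,0.018,0.05],[-0.015,0.007,0]],
  [1,[0.017,0.038,0.095],[-0.035,0.015,0]],
  [1,[0.028,0.062,0.12],[-0.07,0.032,0]],
  [1,[0.04,0.088,0.14],[-0.105,0.048,0]],
  [1,[0.052,0.115,0.155],[-0.14,0.064,0]],
  [1,[0.065,0.14,0.16],[-0.175,0.08,0]],
  [1,[0.077,0.166,0.16],[-0.21,0.097,0]],
  [1,[0.086,0.185,0.15],[-0.245,0.113,0]],
  [1,[0.095,0.204,0.14],[-0.28,0.129,0]],
  [1,[0.103,0.222,0.13],[-0.311,0.144,0]],
  [1,[0.103,0.222,0.13],[-0.311,0.144,0]],
])

```text
t: 15.63
tool_pos: [0.5403, -0.166, 0.253]
tool_rot: [-3.069, 0.665, -0.006]
contact_force: [0.2, 0.6, -3.0]
opening: 0.0184
grip_force: 89.7
```

```bash
python3 - <<'E'
from h import *
print(lumps())
A=(np.array([.56,.07,.2]),pose(-60))
go(A)
# final: lip at tray x .0, y -.002
R=pose(-5.5)
for x,z in((.012,.11),(.012,.0075)):go((scoop_tcp(np.r_[cen+ex*x-ey*.002,z],R,(.0755,.060)),R),start=A)
E
```

```text
[(30, [218.0, 162.0]), (27, [259.0, 165.0]), (141, [461.0, 251.0]), (76, [445.0, 260.0])]
t 15.68 at [ 0.5397 -0.1675  0.2527] op 0.0182 F [-0.  -0.1 -2.3] q [-0.43 -0.1   1.73  0.    1.51  1.56]
[0.0508, 0.5938, -0.1317] [-0.0014, 0.0008, 0.303] 55
t 15.68 at [0.56 0.07 0.2 ] op 0.0182 F [-0.  -0.1 -2.3] q [-0.43 -0.1   1.73  0.    1.51  1.56]
[-0.101, 0.3835, -0.075] [0.0, 0.0, 0.3028] 54
t 15.68 at [0.56 0.07 0.2 ] op 0.0182 F [-0.  -0.1 -2.3] q [-0.43 -0.1   1.73  0.    1.51  1.56]
[-0.101, 0.3835, -0.3312] [0.0, 0.0, 0.3028] 54
```

Request:
jog_arm([
  [1,[0.004,0.05,0],[0,0,0.03]],
  [1,[0.01,0.12,-0.01],[0,0,0.06]],
  [1,[0.016,0.19,-0.03],[0,0,0.095]],
  [1,[0.022,0.26,-0.05],[0,0,0.13]],
  [1,[0.028,0.33,-0.07],[0,0,0.165]],
  [1,[0.034,0.4,-0.09],[0,0,0.2]],
  [1,[0.04,0.47,-0.11],[0,0,0.235]],
  [1,[0.046,0.54,-0.13],[0,0,0.27]],
  [1,[0.05,0.594,-0.13],[0,0,0.303]],
  [1,[0.05,0.594,-0.13],[0,0,0.303]],
])

```text
t: 16.52
tool_pos: [0.5581, 0.0693, 0.1996]
tool_rot: [-3.028, -0.81, -0.0]
contact_force: [-0.6, -0.1, -3.0]
opening: 0.0187
grip_force: 89.7
```

```bash
python3 - <<'E'
from h import *
im=ctrl.get_image("top");hsv=cv2.cvtColor(im,cv2.COLOR_RGB2HSV)
m=cv2.inRange(hsv[200:290,405:495],(18,70,50),(36,255,255))
for i,r in enumerate(m[15:75]//255): 
    if r.any():print(''.join('.#'[v] for v in r[20:75]))
print(lumps())
R=pose(-5.5)
for x,z in((.012,.11),(.012,.0075)):go((scoop_tcp(np.r_[cen+ex*x-ey*.002,z],R,(.0755,.060)),R))
E
```

```text
....................................####...............
...................................######..............
..................................########.............
.................................#########.............
.................................##########............
.................................##########............
.................................##########............
..................................########.............
...................................#######.............
...................................#####...............
................................######.................
...............................########................
..............................#########................
..............................##########...............
..............................##########...............
..................######......##########...............
.................########.....##########...............
.................#########.....########................
................##########.....#######.................
................###########......#####.................
................###########............................
................##########.............................
.................########..............................
..................#######..............................
....................###................................
[(124, [461.0, 251.0]), (54, [447.0, 260.0])]
t 16.62 at [0.5586 0.0663 0.2004] op 0.0183 F [-0.7 -1.  -2.8] q [-0.02 -0.07  1.79  0.    1.43  1.04]
[-0.0975, 0.3928, -0.0759] [-0.001, -0.0007, 0.3051] 55
t 16.62 at [0.5586 0.0663 0.2004] op 0.0183 F [-0.7 -1.  -2.8] q [-0.02 -0.07  1.79  0.    1.43  1.04]
[-0.0975, 0.3928, -0.3321] [-0.001, -0.0007, 0.3051] 55
```

Three distinct lumps are in the bowl, two were seen in the tray. Put the scoop back.

Request:
jog_arm([
  [1,[-0.01,0.04,0],[0,0,0.03]],
  [1,[-0.025,0.1,0],[0,0,0.065]],
  [1,[-0.04,0.16,0],[0,0,0.1]],
  [1,[-0.055,0.22,0],[0,0,0.135]],
  [1,[-0.07,0.28,0],[0,0,0.17]],
  [1,[-0.085,0.34,0],[0,0,0.205]],
  [1,[-0.097,0.39,-0.02],[0,0,0.24]],
  [1,[-0.097,0.39,-0.04],[0,0,0.275]],
  [1,[-0.097,0.39,-0.06],[0,0,0.304]],
  [1,[-0.097,0.39,-0.07],[0,0,0.304]],
  [1,[-0.097,0.39,-0.07],[0,0,0.304]],
])

```text
t: 17.53
tool_pos: [0.5196, 0.2209, 0.1711]
tool_rot: [-2.331, -2.1, 0.005]
contact_force: [0.2, 0.1, -4.0]
opening: 0.0184
grip_force: 89.7
```

```bash
python3 - <<'E'
from h import *
print(tl(ctrl.get_obs()["tool_pos"]))
R=pose(-5.5)
for x,z in((.012,.02),(.012,.0065)):go((scoop_tcp(np.r_[cen+ex*x-ey*.002,z],R,(.0755,.060)),R))
E
```

```text
[-0.0633 -0.0045]
t 17.53 at [0.5196 0.2209 0.1711] op 0.0184 F [ 0.2  0.1 -4. ] q [ 0.27 -0.04  1.81  0.    1.38  0.37]
[0.0, 0.0063, -0.2278] [-0.0002, -0.0017, 0.0026] 1
t 17.53 at [0.5196 0.2209 0.1711] op 0.0184 F [ 0.2  0.1 -4. ] q [ 0.27 -0.04  1.81  0.    1.38  0.37]
[0.0, 0.0063, -0.2616] [-0.0002, -0.0017, 0.0026] 1
```

Request:
jog_arm([
  [1,[0,0.006,-0.04],[0,0,0.002]],
  [1,[0,0.006,-0.09],[0,0,0.002]],
  [1,[0,0.006,-0.14],[0,0,0.002]],
  [1,[0,0.006,-0.18],[0,0,0.002]],
  [1,[0,0.006,-0.21],[0,0,0.002]],
  [1,[0,0.006,-0.23],[0,-0.002,0.002]],
  [1,[0,0.006,-0.245],[0,-0.002,0.002]],
  [1,[0,0.006,-0.254],[0,-0.002,0.002]],
  [1,[0,0.006,-0.26],[0,-0.002,0.002]],
  [1,[0,0.006,-0.262],[0,-0.002,0.002]],
  [1,[0,0.006,-0.262],[0,-0.002,0.002]],
])

```text
t: 18.45
tool_pos: [0.5203, 0.2247, 0.0679]
tool_rot: [2.322, 2.114, 0.006]
contact_force: [0.5, -0.8, -1.8]
opening: 0.0184
grip_force: 89.8
```

Request:
jog_arm([
  [1,[0,0,-0.002],[0,0,0]],
  [1,[0,0,-0.004],[0,0,0]],
  [1,[0,0,-0.004],[0,0,0]],
  [1,[0,0,-0.004],[0,0,0]],
])

```text
t: 18.78
tool_pos: [0.5202, 0.2247, 0.0661]
tool_rot: [2.322, 2.115, 0.006]
contact_force: [0.5, 0.2, -2.2]
opening: 0.0179
grip_force: 89.9
```

Request:
jog_arm([
  [1,[0,0,-0.002],[0,0,0]],
  [1,[0,0,-0.004],[0,0,0]],
  [1,[0,0,-0.004],[0,0,0]],
  [1,[0,0,-0.004],[0,0,0]],
])

```text
t: 19.12
tool_pos: [0.5205, 0.2246, 0.066]
tool_rot: [2.322, 2.115, 0.005]
contact_force: [-3.7, -2.1, 6.0]
opening: 0.0181
grip_force: 91.0
```

Contact felt. Open and rise.

Request:
jog_arm([
  [0.3,[0,0,0],[0,0,0]],
  [-0.2,[0,0,0],[0,0,0]],
  [-1,[0,0,0],[0,0,0]],
  [-1,[0,0,0],[0,0,0]],
  [-1,[0,0,0],[0,0,0]],
  [-1,[0,0,0.02],[0,0,0]],
  [-1,[0,0,0.06],[0,0,0]],
  [-1,[0,0,0.12],[0,0,0]],
  [-1,[0,0,0.2],[0,0,0]],
  [-1,[-0.1,0,0.3],[0,0,0]],
  [-1,[-0.2,0,0.35],[0,0,0]],
  [-1,[-0.3,0,0.35],[0,0,0]],
])

```text
t: 20.12
tool_pos: [0.4153, 0.2251, 0.2074]
tool_rot: [2.321, 2.111, 0.016]
contact_force: [-0.1, 1.1, 1.5]
opening: 0.0856
grip_force: 0.0
```

Request:
jog_arm([
  [-1,[0,0,0.1],[0,0,0]],
  [-1,[0,0,0.1],[0,0,0]],
  [-1,[0,0,0.1],[0,0,0]],
  [-1,[0,0,0.1],[0,0,0]],
])

```text
t: 20.45
tool_pos: [0.4145, 0.2248, 0.2431]
tool_rot: [2.321, 2.114, 0.009]
contact_force: [0.3, 0.6, 0.7]
opening: 0.0857
grip_force: 0.0
```

```bash
python3 - <<'E'
from h import *
o=ctrl.get_obs();print(o["t"],o["tool_pos"],o["contact_force"],o["opening"],np.abs(o["dq"]).max())
print(lumps())
a=ctrl.get_image("top").astype(int);b=cv2.imread("pics/top0.png")[:,:,::-1].astype(int)
d=np.abs(a-b).sum(2)
print("pot diff",np.percentile(d[135:178,324:368],[50,99]))
# scoop: bright grey and brown mask extents in the tray
h=cv2.cvtColor(a.astype(np.uint8),cv2.COLOR_RGB2HSV)[150:270,190:272]
for n,lo,hi in(("grey",(0,0,80),(180,50,255)),("wood",(3,110,60),(18,255,255)),("blue",(105,100,30),(130,255,255))):
    m=cv2.inRange(h,lo,hi)
    k=cv2.connectedComponentsWithStats(m);j=1+np.argmax(k[2][1:,4]);r=cv2.minAreaRect(np.argwhere(k[1]==j)[:,::-1].astype(np.float32));print(n,k[2][j],r,(np.array(r[0])+[190,150]))
E
```

```text
20.45 [0.41454978 0.22478653 0.2431328 ] [0.28974805 0.5955769  0.70898967] 0.08565553894008732 0.029509330588263032
[(21, [218.0, 162.0]), (32, [259.0, 165.0]), (159, [461.0, 251.0]), (80, [446.0, 260.0])]
pot diff [27. 40.]
grey [ 20  54  41  31 929] ((40.7760009765625, 67.23199462890625), (37.74482727050781, 28.62166976928711), 10.304845809936523) [230.77600098 217.23199463]
wood [   0    0   82  120 2020] ((40.5, 59.5), (119.0, 81.0), 90.0) [230.5 209.5]
blue [   2    2   76  115 4881] ((39.87542724609375, 58.80887222290039), (67.00845336914062, 111.70022583007812), 6.709836959838867) [229.87542725 208.80887222]
```

```bash
python3 -c "
from station import ctrl
print(ctrl.finish_job())"
```

```text
the job is handed in; nothing more can be done
None
```

I handed the job in at about 20 s: the tare pointer is on the zero mark, three lumps are in the bowl and two in the tray, the scoop is released on the tray floor (its level not checked with a final picture), and the beaker's spot looks unchanged from above; no verdict was returned.

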